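# Spot-check the air in a vial warmer with a hand-held probe

## Task

Swing the vial warmer's cover fully shut, so that the tab on its free edge drops behind the chamber rim. Then take the long-stemmed probe with the square handle from the rack and lower its stem, upright, through the collar hole in the cover until the tip is 50 mm below the collar's mouth, never letting the probe touch the warmer or its cover, because it is to read the air and not the metal. Finish while still holding the probe still, centred in the hole, hanging from the gripper alone; leave the short probe, the jar, the beaker and the spanner where they are.

Things in the scene. Friction and masses are not known exactly. Their poses are not given: they have to be found in the camera images.
- warmer: Vial warmer, fixed: white open-topped box 160 x 150 mm (x by y), 80 mm high, walls and floor 12 mm; capped vials up to 35 mm high along its -x and +x walls, none under the port. Control panel 30 mm deep, 60 mm high on its -x face. Origin: centre of the box's underside, z up. Cover hinged along its +y side; the rim for the cover's tab is the top of its -y wall.
- cover (a joint): Cover hinge (rad): 0 = shut on a firm stop, grows as it opens; starts at 1.0 to 1.6 (1.57 = upright). Stiff with friction: the cover stays where it is left and must be pushed fully home, 1 to 4 N at its free edge. Bare aluminium plate 150 mm along the hinge, 8 mm thick, free edge 144 mm from the axis; a 50 mm wide tab hangs 16 mm below it, 131 mm from the axis.
- port (a point): Centre of the mouth (upper edge) of the grey collar round the guide hole in the cover; moves with the cover, z along the hole, out of the outer face. Hole 24 mm in diameter, 18 mm long (10 mm collar, 8 mm plate), open to the chamber below; collar 38 mm across. Half-way along the cover's width, 72 mm from the hinge axis; with the cover shut it is 98 mm above the work surface.
- cover_edge (a point): Point on the cover's outer (upper when shut) face, half-way along its width, 120 mm from the hinge axis: a good place to push. Its axes turn with the cover: z out of the outer face, -y towards the free edge, x along the hinge. With the cover shut it is 88 mm above the work surface.
- cover_hinge (a point): Point on the hinge axis, half-way along the cover's width, at the level of the cover's underside: 80 mm above the work surface. It turns with the cover: x along the hinge, -y towards the free edge, z out of the outer face.
- rack: Open probe rack, fixed: grey base 75 x 190 mm (x by y), two end posts, white top plate 60 x 190 mm with its upper face 115 mm above the work surface and two 18 mm holes 50 mm either side of its middle along y. One probe hangs in each hole, either way round. Origin: centre of its underside; z up.
- probe_grip (a point): Centre of the black square handle of the long-stemmed probe: 24 x 24 mm, 50 mm high, sides along this point's x and y, which start parallel to the rack's; z up. Below it a steel flange 32 mm across, 4 mm thick, by which it hangs upright in the rack, and a steel stem 10 mm thick, 100 mm long. At the start 144 mm above the work surface. About 80 g.
- probe_tip (a point): Lower end of the long-stemmed probe's stem, on its axis, 129 mm straight below the handle's centre.
- short_probe: Bystander hanging in the rack's other hole: short probe with a round black handle 30 mm across and 30 mm high; its stem is 10 mm thick and only 40 mm long. Origin: lower end of its stem; the top of its handle is 145 mm above the work surface.
- reagent: Bystander: amber jar, 60 mm across and 100 mm high, standing. Origin: centre of its underside.
- beaker: Bystander: glass beaker, 64 mm across and 70 mm high, standing. Origin: centre of its underside.
- spanner: Bystander: steel spanner 140 mm long, lying on the bench along its own x axis. Origin: centre of its underside.

How it is judged:
By the outcome, as a careful person would: the job done as asked, in the order asked, and still so for the second after the job is handed in, while the arm keeps its last pose, push and grip.
It also fails if it takes over 64 s, if anything falls off the work surface, if the arm or the gripper's body presses on something with over 40 N, if the wrist force passes 120 N, or if a joint passes its speed limit or range.

## Robot

A 6-joint arm with a two-finger parallel gripper is mounted at the origin on the work surface. World frame = base frame: x ahead of the robot, y to its left, z up, the work surface at z = 0. Lengths are in m, angles in rad, forces in N, time in s.
With the tool pointing down it reaches from about 0.275 to 0.775 m from the base axis. Payload 14.6 kg.
Tool frame: the origin (TCP) lies on the centre line of the jaws, within the pads' length; the fingertips stand 17 mm ahead of it and the grasp point (between the pads) lies 2 mm behind it (arm.tcp_to_tips is the distance from the TCP to the fingertips, in m); z points along the fingers, y is the line along which they close (so a half turn about z gives the same grasp; the last joint's range is limited). The gripper opens to 85 mm and grips with 20 to 120 N. Pads are 22 mm wide; open, the fingers measure 114 mm over their backs; the gripper's body (76 mm by 85 mm) begins 54 mm behind the grasp point. The pads swing forward as they close: fully open they stand 13 mm farther back than shut.
Start: joints at [0.978, 0.263, -0.048, 1.259, 0, 1.415], TCP at [0.223, 0.475, 0.248] pointing down, gripper open.
Joint ranges: [-2.65, 2.65], [-0.89, 1.7], [-1.18, 1.37], [-2.13, 2.11], [-1.35, 1.29], [-3.14, 3.14]. Speed limits (rad/s): [1.89, 1.89, 2.57, 2.79, 3.14, 3.14].

## Interface

Orientations are given as a unit quaternion [x, y, z, w].
In Python, from station import telemetry, imaging, job, arm gives the robot as it stands.
- The arm moves only by the tool drive_tool, never from a script. Its argument "motion" is one flat list of numbers, 7 for each row, row after row: the gripper's target within -1 to 1 (shut at 1, half-way at 0, fully open at -1), then the shift along the tool's x, y, z as a fraction of full scale, then the turn, a rotation vector about the tool's x, y, z as a fraction of full scale. A call has 1 to 12 rows; each row is the pose to reach, as a shift and turn from the pose commanded when the call began, along the tool's axes at that moment, turning the shorter way round; what a row does not reach only later rows make up. Full scale, the value 1, is 0.25 m for a shift and 360 degrees for a turn. A row lasts 1/8 s, in which the tool goes at most 62.5 mm and 10.7 degrees, less where a joint would pass 70% of its speed; a pose out of reach is approached as far as the arm can. A call with a number of a shift or a turn outside -1 to 1 is refused whole. A call with a gripper value outside its range is refused whole. The fingers move at their own pace and stop on an object; the grip force is fixed at half the most. Time passes only in rows, so rows that repeat a pose let the fingers close. It gives the time, the measured TCP pose, the force, the opening and the grip force at its end, in the units of the state.
- telemetry.sense(): the state, without advancing time (a new reading comes with each control period).
- imaging.camera(name): name is "side" or "top"; returns the picture (420x560x3 uint8, red, green, blue); there is no depth.
- imaging.calibration(name): a dict with "fov_y" (degrees; the focal length in pixels is half the picture's height over the tangent of half this angle, whatever the lens; pixels are square), "cx", "cy" (the principal point, pixels), "position" and "orientation" of the camera in the world. Camera axes: x right, y down, z forward; pixel columns grow to the right and rows downward; lengths in m; the calibration is good to about 2 mm. A picture is of the moment at which its call begins. calibration takes no time and is no camera call.
- job.job_done(): hands the job in; it is judged then, once.
The state is a dict: "time": time; "q": joint angles; "joint_velocities": joint speeds; "tau": joint torques, N m; "eef_pos": TCP position; "tool_rot": TCP orientation; "ft_force": force on the tool from outside, world axes, zero at the start; "torque": the same for the moment, N m; "grip_width": opening from 0.0 (shut) to 1.0 (fully open); "grasp_force": force on a finger pad.
Only numpy, scipy, OpenCV 4.12 (cv2) and the standard library are available. Lean on these libraries where they do the work, as an engineer would, in place of code of your own. Each camera call takes 0.05 s, during which the arm holds its last target. There are 200 camera calls.

## Working session

There is one attempt and no reset: what is moved stays moved. The work goes in short steps, Python scripts to look and compute and a tool call to move; the robot and the scene stay as the last step left them, time stands still between calls to the robot, and variables do not carry over. Pictures are saved under pics/ and viewed, at most 10 in all, crops included, and the job is handed in when it is done.

Besides the shell and the picture viewer there is one more tool, called after ">>>" by a JSON object that holds its "op" and its "data". drive_tool: Moves the arm, as the interface text tells. Its arguments: {"type":"object","properties":{"motion":{"type":"array"}},"required":["motion"]}

```bash
mkdir -p pics; ls; python3 - <<'E'
from station import telemetry, imaging, job, arm
import cv2
for n in("side","top"):
    im=imaging.camera(n); cv2.imwrite(f"pics/{n}0.png",im[:,:,::-1]); print(n,imaging.calibration(n))
print(telemetry.sense()); print(arm.tcp_to_tips, dir(arm))
E
```

```text
pics
side {'fov_y': 43.11203917164948, 'cx': 273.6773840024304, 'cy': 215.74862004580268, 'position': array([ 0.11602368, -1.03639517,  1.06903437]), 'orientation': array([ 0.89322519, -0.16591827,  0.08204813, -0.40974138])}
top {'fov_y': 56.827180067865136, 'cx': 281.60817355507555, 'cy': 205.5369573270019, 'position': array([ 0.32641308, -0.01596277,  1.12862694]), 'orientation': array([ 0.74023318, -0.66428461,  0.06904263, -0.07754943])}
{'time': 0.1, 'q': array([ 9.77678801e-01,  2.63508118e-01, -4.89091364e-02,  1.25939582e+00,
       -3.45423793e-05,  1.41548317e+00]), 'joint_velocities': array([ 0.00019893, -0.00229526,  0.00253679,  0.00209745, -0.00057546,
        0.00035474]), 'tau': array([ 3.48753616e-03, -6.38576531e+01,  3.85064685e+01,  9.89815453e-03,
       -8.54259656e-05,  1.43799622e-05]), 'eef_pos': array([0.22245549, 0.47526948, 0.24784296]), 'tool_rot': array([ 2.17158099e-01,  9.76136313e-01, -4.79506061e-04, -1.69756606e-04]), 'ft_force': array([0.31398393, 1.2435563 , 0.58896892]), 'torque': array([-0.02042715,  0.0588808 , -0.02159517]), 'grasp_force': 0.0, 'grip_width': 1.003405412385016}
0.017 ['IKError', '__class__', '__delattr__', '__dict__', '__dir__', '__doc__', '__eq__', '__format__', '__ge__', '__getattribute__', '__getstate__', '__gt__', '__hash__', '__init__', '__init_subclass__', '__le__', '__lt__', '__module__', '__ne__', '__new__', '__reduce__', '__reduce_ex__', '__repr__', '__setattr__', '__sizeof__', '__str__', '__subclasshook__', '__weakref__', 'tcp_to_tips']
```

View pics/side0.png

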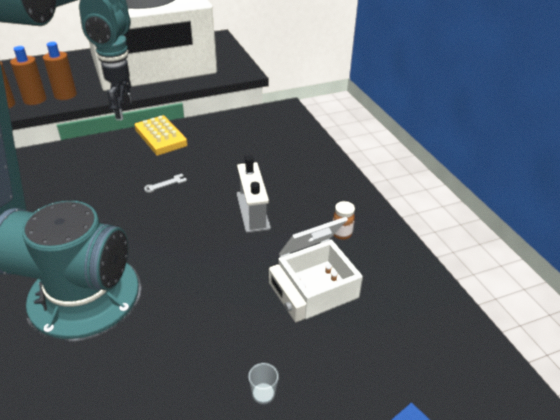

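View pics/top0.png

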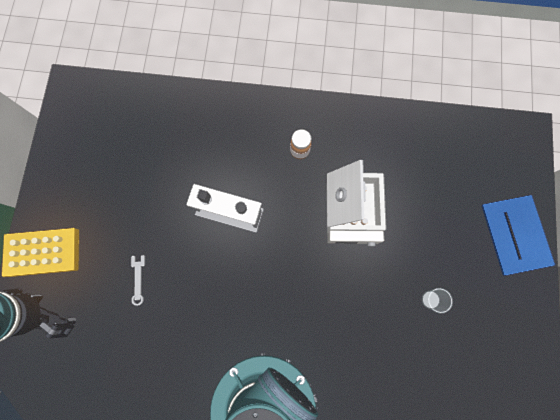

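The top view shows the rack near (225,207), with the square handle at (204,197) and the round handle at (241,208). The warmer is at (357,210), its cover standing partly open from the +y (left) side. The jar is at (300,143), the beaker at (437,300) and the spanner at (138,280). The side view agrees. I'll enlarge the key parts.

```bash
cat > h.py <<'E'
from station import telemetry, imaging
import numpy as np, cv2
from scipy.spatial.transform import Rotation as R
def cam(n):
    c=imaging.calibration(n); f=210/np.tan(np.radians(c["fov_y"]/2))
    return c["position"],R.from_quat(c["orientation"]).as_matrix(),f,c["cx"],c["cy"]
def ray(n,uv):
    p,M,f,cx,cy=cam(n); d=M@np.array([(uv[0]-cx)/f,(uv[1]-cy)/f,1]); return p,d/np.linalg.norm(d)
def plane(n,uv,z):
    p,d=ray(n,uv); return p+d*(z-p[2])/d[2]
def proj(n,X):
    p,M,f,cx,cy=cam(n); v=M.T@(np.asarray(X)-p); return np.array([cx+f*v[0]/v[2],cy+f*v[1]/v[2]])
def tri(a,b):
    p,d=ray("top",a); q,e=ray("side",b)
    s=np.linalg.lstsq(np.c_[d,-e],q-p,rcond=None)[0]; A=p+s[0]*d; B=q+s[1]*e
    return (A+B)/2,np.linalg.norm(A-B)
def grid(im,x0,y0,w,h,k):
    c=cv2.resize(im[y0:y0+h,x0:x0+w],None,fx=k,fy=k,interpolation=cv2.INTER_CUBIC)
    for x in range(-(-x0//20)*20,x0+w,20):
        cv2.line(c,((x-x0)*k,0),((x-x0)*k,6),(0,255,255),1); cv2.putText(c,str(x),((x-x0)*k,16),0,.35,(0,255,255),1)
    for y in range(-(-y0//20)*20,y0+h,20):
        cv2.line(c,(0,(y-y0)*k),(6,(y-y0)*k),(0,255,255),1); cv2.putText(c,str(y),(8,(y-y0)*k+4),0,.35,(0,255,255),1)
    return c
E
python3 - <<'E'
from h import *
t=cv2.imread("pics/top0.png"); s=cv2.imread("pics/side0.png")
cv2.imwrite("pics/tc.png",grid(t,182,150,214,105,3) if 0 else np.vstack([cv2.resize(grid(t,182,170,100,70,4),(400,280)),grid(t,312,155,100,80,4)[:, :400]]))
cv2.imwrite("pics/sc.png",grid(s,230,150,140,170,3))
a=grid(t,182,170,100,70,4);b=grid(t,312,152,100,100,3);b=cv2.resize(b,(320,320))
c=grid(s,230,150,133,170,3)
H=600;m=np.zeros((H,800,3),np.uint8);m[:280,:400]=a;m[280:600,:320]=b;m[:510,401:800]=c
cv2.imwrite("pics/comb.png",m)
E
```

```text
(no output)
```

View pics/comb.png

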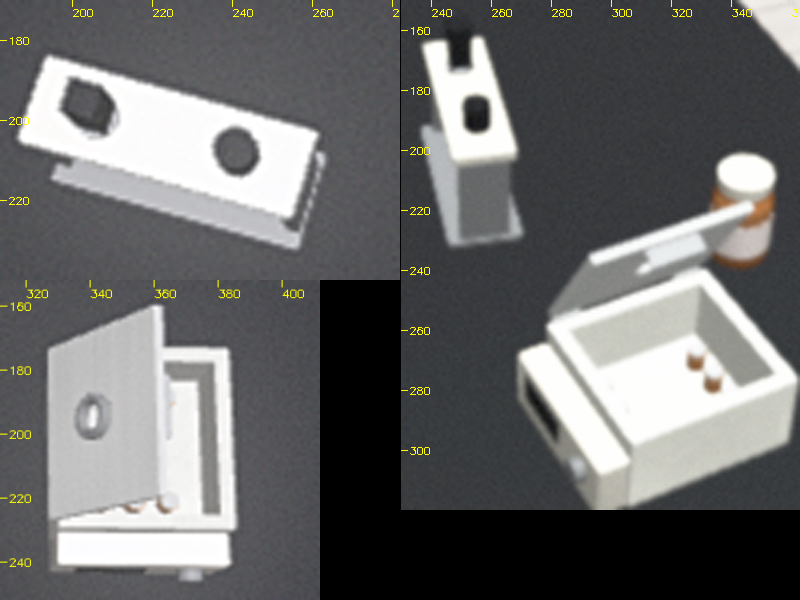

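```bash
python3 - <<'E'
from h import *
from scipy.optimize import least_squares
np.set_printoptions(precision=4,suppress=True)
# warmer rim
def b(p): return (312+p[0]/3.2,152+(p[1]-280)/3.2)
def c(p): return (230+(p[0]-401)/3,150+p[1]/3)
obs=[("top",b((229,348)),(1,-1)),("top",b((236,529)),(1*-1,-1)),("side",c((549,326)),(-1,1)),("side",c((627,443)),(-1,-1)),("side",c((797,378)),(1,-1)),("side",c((710,270)),(1,1))]
def W(s,x): 
    cc,ss=np.cos(s[2]),np.sin(s[2]); return np.array([s[0]+cc*x[0]-ss*x[1],s[1]+ss*x[0]+cc*x[1]])
L=[(plane(n,uv,.08)[:2],np.array([i*.08,j*.075])) for n,uv,(i,j) in obs]
r=least_squares(lambda s:np.concatenate([W(s,x)-p for p,x in L]),[.55,-.15,0],loss="soft_l1",f_scale=.003)
print("warmer",r.x,"res",r.fun.reshape(-1,2))
for t,s in [((162,306),(751,204)),((162,497),(592,259))]:
    X,e=tri(b(t),c(s)); d=R.from_euler('z',-r.x[2]).apply(X-np.r_[r.x[:2],0]); print("edge",X,e,"local",d,"ang",np.arctan2(d[2]-.08,.075-d[1]),np.hypot(d[2]-.08,.075-d[1]))
# rack
im=cv2.imread("pics/top0.png")
m=(im[:,:,:].min(2)>205).astype(np.uint8); m[:, :180]=0; m[:,270:]=0; m[:175]=0; m[235:]=0
k=max(cv2.findContours(m,0,1)[0],key=cv2.contourArea)[:,0]
P=np.array([plane("top",q,.115)[:2] for q in k],np.float32)
rc=cv2.minAreaRect(P*1000); print("rack plate",rc, cv2.boxPoints(rc))
g=im.max(2)
for nm,(u,v),z in (("sq",(204,197),.144),("rd",(241,208),.13)):
    mm=np.zeros_like(g); mm[v-11:v+12,u-10:u+11]=(g<110)[v-11:v+12,u-10:u+11]
    kk=max(cv2.findContours(mm,0,1)[0],key=cv2.contourArea); M=cv2.moments(mm,True); q=(M['m10']/M['m00'],M['m01']/M['m00']); print(nm,q,M['m00'],plane("top",q,z))
for n,uv in (("jar",(300,137)),("beaker",(437,300)),("spanner",(138,280))): print(n,plane("top",uv,.09 if n=="jar" else .03 if n=='beaker' else 0))
E
```

```text
warmer [ 0.5832 -0.1974  0.0825] res [[-0.0003  0.0004]
 [-0.0001  0.0018]
 [ 0.0007  0.0018]
 [ 0.0034 -0.0021]
 [-0.0004 -0.0033]
 [-0.0028  0.0004]]
edge [ 0.6536 -0.1809  0.2132] 0.0008792844894969801 local [0.0715 0.0107 0.2132] ang 1.1211333018043643 0.14794062089085344
edge [ 0.5061 -0.1917  0.2088] 0.0011529133485725508 local [-0.0764  0.012   0.2088] ang 1.1162443639586777 0.14339336809913447
rack plate ((527.7305297851562, 163.54733276367188), (189.7763214111328, 59.82060241699219), 80.12774658203125) [[481.9944  75.1924]
 [540.9292  64.9361]
 [573.4667 251.9023]
 [514.5319 262.1586]]
sq (204.5639097744361, 194.98496240601503) 133.0 [0.5393 0.2101 0.144 ]
rd (241.58415841584159, 206.41584158415841) 101.0 [0.5222 0.1119 0.13  ]
jar [ 0.7477 -0.0219  0.09  ]
beaker [ 0.3389 -0.4436  0.03  ]
spanner [0.3028 0.3951 0.    ]
```

```bash
cat >> h.py <<'E'
np.set_printoptions(precision=4,suppress=True)
WARM=np.array([.5832,-.1974,.0825])
def wl(x): # warmer local -> world
    return R.from_euler('z',WARM[2]).apply(x)+np.r_[WARM[:2],0]
def units(targets):
    s=telemetry.sense(); T=R.from_quat(s["tool_rot"])
    return T.inv().apply(np.array(targets)-s["eef_pos"])/.25
def arc(th,r=.135,off=.0165):
    return wl([0,.075-r*np.cos(th)+.008*np.sin(th)+off,.08+r*np.sin(th)+.008*np.cos(th)+.017])
E
python3 - <<'E'
from h import *
a=arc(1.12); a=a+[0,.03,0]; print(a,units([a]))
E
```

```text
[ 0.5799 -0.1277  0.222 ] [[-2.3174 -1.5779  0.1047]]
```

>>> {"op": "drive_tool", "data": {"motion": [1, -0.8, -0.55, 0.03, 0, 0, -0.042, 1, -0.8, -0.55, 0.03, 0, 0, -0.042, 1, -0.8, -0.55, 0.03, 0, 0, -0.042, 1, -0.8, -0.55, 0.03, 0, 0, -0.042, 1, -0.8, -0.55, 0.03, 0, 0, -0.042, 1, -0.8, -0.55, 0.03, 0, 0, -0.042]}}

```text
time: 0.85
eef_pos: [0.3454, 0.2662, 0.2407]
tool_rot: [0.087, 0.996, 0.0, -0.0]
ft_force: [-1.0, -0.6, 0.4]
grip_width: -0.0
grasp_force: 0.0
```

```bash
python3 - <<'E'
from h import *
s=telemetry.sense(); print(s["time"],s["eef_pos"],R.from_quat(s["tool_rot"]).as_matrix(),s["ft_force"])
a=arc(1.12)+[0,.03,0]; print(a,units([a]))
E
```

```text
0.85 [0.3454 0.2662 0.2407] [[-0.9847  0.174  -0.0004]
 [ 0.174   0.9847  0.0001]
 [ 0.0004  0.     -1.    ]] [-1.0338 -0.6328  0.3927]
[ 0.5799 -0.1277  0.222 ] [[-1.1979 -1.388   0.0743]]
```

>>> {"op": "drive_tool", "data": {"motion": [1, -0.7, -0.8, 0.02, 0, 0, 0, 1, -0.7, -0.8, 0.02, 0, 0, 0, 1, -0.7, -0.8, 0.02, 0, 0, 0, 1, -0.7, -0.8, 0.02, 0, 0, 0, 1, -0.7, -0.8, 0.02, 0, 0, 0, 1, -0.7, -0.8, 0.02, 0, 0, 0]}}

```text
time: 1.6
eef_pos: [0.4833, 0.0396, 0.2354]
tool_rot: [0.087, 0.996, 0.0, -0.0]
ft_force: [0.1, 0.7, 1.4]
grip_width: -0.001
grasp_force: 0.0
```

```bash
python3 - <<'E'
from h import *
s=telemetry.sense(); print(s["time"],s["eef_pos"])
a=arc(1.12)+[0,.03,0]; print(a,units([a]))
for th in (1.12,1,.85,.7,.55,.4,.25,.12,0): print(th,units([arc(th)]))
E
```

```text
1.6 [0.4833 0.0396 0.2354]
[ 0.5799 -0.1277  0.222 ] [[-0.4963 -0.5923  0.0533]]
1.12 [[-0.517  -0.7105  0.0532]]
1 [[-0.5318 -0.767   0.0815]]
0.85 [[-0.5489 -0.8323  0.1264]]
0.7 [[-0.5642 -0.8904  0.1808]]
0.55 [[-0.5772 -0.94    0.2436]]
0.4 [[-0.5877 -0.9799  0.3134]]
0.25 [[-0.5955 -1.0093  0.3885]]
0.12 [[-0.5999 -1.0258  0.4567]]
0 [[-0.6019 -1.0333  0.5211]]
```

Move to the pre-contact point, then check with the camera.

>>> {"op": "drive_tool", "data": {"motion": [1, -0.5, -0.59, 0.05, 0, 0, 0, 1, -0.5, -0.59, 0.05, 0, 0, 0, 1, -0.5, -0.59, 0.05, 0, 0, 0, 1, -0.5, -0.59, 0.05, 0, 0, 0, 1, -0.5, -0.59, 0.05, 0, 0, 0, 1, -0.5, -0.59, 0.05, 0, 0, 0]}}

```text
time: 2.35
eef_pos: [0.5803, -0.1259, 0.2237]
tool_rot: [0.086, 0.996, 0.0, 0.0]
ft_force: [0.2, -0.1, 0.2]
grip_width: 0.002
grasp_force: 0.0
```

```bash
python3 - <<'E'
from h import *
t=imaging.camera("top")[:,:,::-1]; s=imaging.camera("side")[:,:,::-1]
m=np.zeros((540,800,3),np.uint8)
m[:360,:400]=cv2.resize(grid(np.ascontiguousarray(t),290,130,100,90,4),(400,360)); m[:450,405:795]=grid(np.ascontiguousarray(s),240,170,130,150,3)
cv2.imwrite("pics/pre.png",m)
s=telemetry.sense(); print(s["time"],s["eef_pos"],s["ft_force"])
for th in (1.12,1,.85,.7,.55,.4,.25,.12,0): print(th,units([arc(th)]))
E
```

```text
2.45 [ 0.5805 -0.1264  0.2238] [ 0.1135 -0.804   0.0895]
1.12 [[-0.0193 -0.1235  0.0073]]
1 [[-0.034  -0.1799  0.0356]]
0.85 [[-0.0509 -0.2453  0.0805]]
0.7 [[-0.066  -0.3034  0.1349]]
0.55 [[-0.0789 -0.353   0.1978]]
0.4 [[-0.0893 -0.3929  0.2675]]
0.25 [[-0.0969 -0.4223  0.3427]]
0.12 [[-0.1011 -0.4388  0.4109]]
0 [[-0.1031 -0.4462  0.4753]]
```

View pics/pre.png

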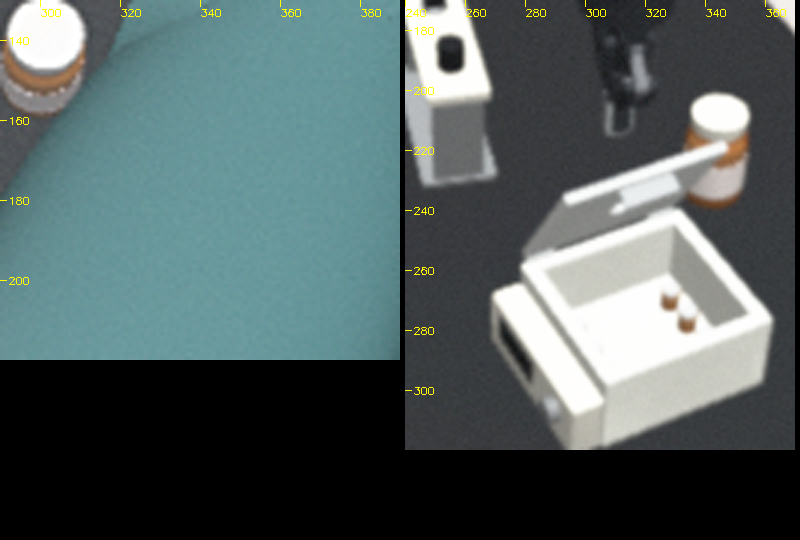

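The side view shows the shut fingertips at about (307,213), behind and above the middle of the cover's free edge; the arm hides the warmer in the top view. I'll trace the closing arc now.

>>> {"op": "drive_tool", "data": {"motion": [1, -0.02, -0.08, 0.007, 0, 0, 0, 1, -0.02, -0.125, 0.01, 0, 0, 0, 1, -0.034, -0.18, 0.036, 0, 0, 0, 1, -0.043, -0.215, 0.058, 0, 0, 0, 1, -0.051, -0.245, 0.08, 0, 0, 0, 1, -0.059, -0.275, 0.107, 0, 0, 0, 1, -0.066, -0.303, 0.135, 0, 0, 0, 1, -0.073, -0.33, 0.166, 0, 0, 0, 1, -0.079, -0.353, 0.198, 0, 0, 0, 1, -0.084, -0.373, 0.232, 0, 0, 0, 1, -0.089, -0.393, 0.268, 0, 0, 0, 1, -0.089, -0.393, 0.268, 0, 0, 0]}}

```text
time: 3.95
eef_pos: [0.5853, -0.2288, 0.1554]
tool_rot: [0.087, 0.996, 0.0, -0.001]
ft_force: [0.5, 0.6, -0.3]
grip_width: -0.003
grasp_force: 0.0
```

```bash
python3 - <<'E'
from h import *
s=np.ascontiguousarray(imaging.camera("side")[:,:,::-1])
cv2.imwrite("pics/mid.png",grid(s,240,170,130,150,3))
s=telemetry.sense(); print(s["time"],s["eef_pos"],s["ft_force"])
for th in (.4,.25,.12,0): print(th,units([arc(th)]))
E
```

```text
4.0 [ 0.5854 -0.2286  0.1559] [-0.1048 -0.504   0.4531]
0.4 [[ 0.0003  0.0065 -0.0043]]
0.25 [[-0.0075 -0.0229  0.0708]]
0.12 [[-0.0119 -0.0394  0.139 ]]
0 [[-0.0139 -0.0468  0.2034]]
```

View pics/mid.png

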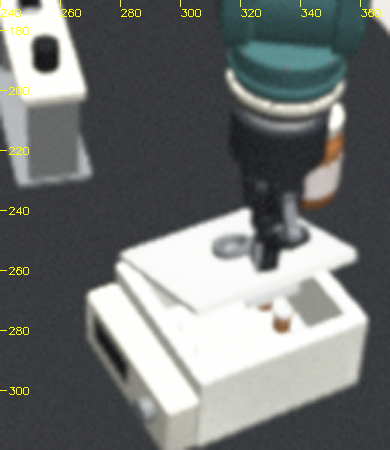

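The cover is following: it is about 0.4 rad open, with the fingertips at (328,258) beyond the collar at (318,246). I'll push it home.

>>> {"op": "drive_tool", "data": {"motion": [1, -0.004, -0.012, 0.035, 0, 0, 0, 1, -0.0075, -0.023, 0.071, 0, 0, 0, 1, -0.01, -0.031, 0.105, 0, 0, 0, 1, -0.012, -0.039, 0.139, 0, 0, 0, 1, -0.013, -0.043, 0.17, 0, 0, 0, 1, -0.014, -0.047, 0.19, 0, 0, 0, 1, -0.014, -0.047, 0.203, 0, 0, 0, 1, -0.014, -0.047, 0.203, 0, 0, 0, 1, -0.014, -0.047, 0.203, 0, 0, 0]}}

```text
time: 5.12
eef_pos: [0.5871, -0.2408, 0.1057]
tool_rot: [0.087, 0.996, -0.0, 0.0]
ft_force: [0.1, 0.3, -0.2]
grip_width: 0.003
grasp_force: 0.0
```

>>> {"op": "drive_tool", "data": {"motion": [1, 0, 0, 0.004, 0, 0, 0, 1, 0, 0, 0.004, 0, 0, 0, 1, 0, 0, 0.008, 0, 0, 0, 1, 0, 0, 0.008, 0, 0, 0]}}

```text
time: 5.62
eef_pos: [0.5872, -0.2408, 0.1048]
tool_rot: [0.087, 0.996, -0.0, 0.001]
ft_force: [-3.7, 2.4, 16.6]
grip_width: 0.004
grasp_force: 7.7
```

The contact force of 16.6 N with the tip at 87.8 mm means the cover is on its stop. I'll lift off and head for the rack.

>>> {"op": "drive_tool", "data": {"motion": [1, 0, 0, -0.25, 0, 0, 0, 1, 0, 0, -0.52, 0, 0, 0, 1, 0, 0.3, -0.6, 0, 0, 0, 1, 0.1, 0.55, -0.6, 0, 0, 0, -1, 0.2, 0.8, -0.6, 0, 0, 0, -1, 0.2, 0.98, -0.6, 0, 0, 0, -1, 0.2, 0.98, -0.6, 0, 0, 0]}}

```text
time: 6.5
eef_pos: [0.5799, 0.0127, 0.2539]
tool_rot: [0.085, 0.996, 0.0, 0.0]
ft_force: [0.2, -0.6, 0.3]
grip_width: 0.635
grasp_force: 0.0
```

```bash
python3 - <<'E'
from h import *
s=telemetry.sense(); print(s["time"],s["eef_pos"])
print(units([[.538,.2115,.235],[.538,.2115,.144]]))
E
```

```text
6.5 [0.5799 0.0127 0.2539]
[[0.2995 0.7556 0.076 ]
 [0.2997 0.7554 0.44  ]]
```

>>> {"op": "drive_tool", "data": {"motion": [-1, 0.3, 0.755, 0.06, 0, 0, 0, -1, 0.3, 0.755, 0.06, 0, 0, 0, -1, 0.3, 0.755, 0.06, 0, 0, 0, -1, 0.3, 0.755, 0.06, 0, 0, 0, -1, 0.3, 0.755, 0.06, 0, 0, 0, -1, 0.3, 0.755, 0.06, 0, 0, 0]}}

```text
time: 7.25
eef_pos: [0.5396, 0.2067, 0.2386]
tool_rot: [0.088, 0.996, -0.0, 0.0]
ft_force: [0.0, -0.7, 0.4]
grip_width: 1.004
grasp_force: 0.0
```

```bash
python3 - <<'E'
from h import *
t=np.ascontiguousarray(imaging.camera("top")[:,:,::-1]); s=np.ascontiguousarray(imaging.camera("side")[:,:,::-1])
cv2.imwrite("pics/t2.png",t); cv2.imwrite("pics/s2.png",s)
m=np.zeros((600,800,3),np.uint8)
m[:360,:400]=grid(t,312,160,100,90,4); m[:480,401:801-1]=grid(s,230,190,133,160,3)
m[365:600,:400]=cv2.resize(grid(s,210,130,100,60,4),(400,240))[:235]
cv2.imwrite("pics/c2.png",m)
s=telemetry.sense(); print(s["time"],s["eef_pos"],s["grip_width"])
print(units([[.538,.2115,.144]]))
E
```

```text
7.35 [0.5396 0.2067 0.2386] 1.0020198624319523
[[0.0096 0.0179 0.3785]]
```

View pics/c2.png

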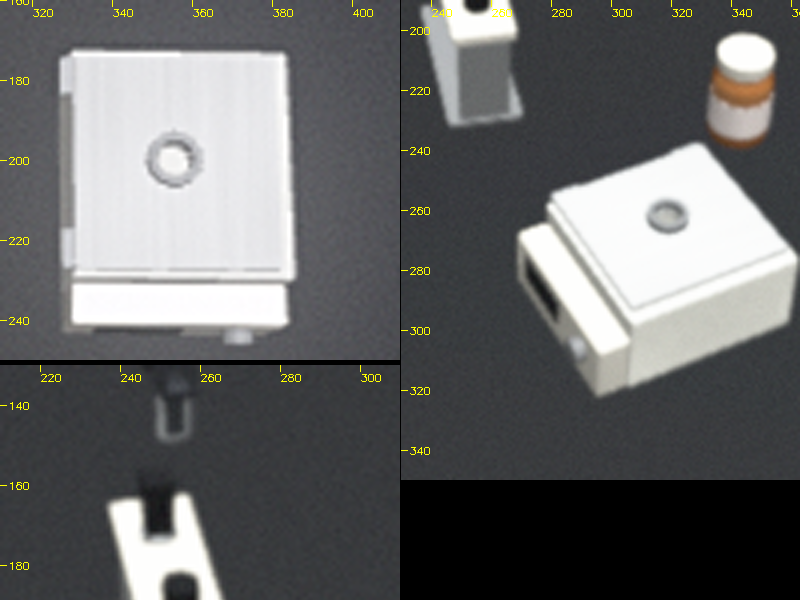

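The cover is shut flush: the collar is at about (355.5,199.5) in the top view and (319,262) in the side view. The gripper is above the square handle, with its near fingertip at (253,148) and the handle at (249,165). I'll locate the port precisely.

```bash
python3 - <<'E'
from h import *
for n,(u,v),w in (("top",(355.5,199.5),11),("side",(319,261.7),9)):
    im=cv2.imread(f"pics/{n[0]}2.png"); k=8
    g=cv2.cvtColor(im,6).astype(np.float32); x0,y0=int(u)-w,int(v)-w
    p=cv2.resize(g[y0:y0+2*w+1,x0:x0+2*w+1],None,fx=k,fy=k,interpolation=cv2.INTER_CUBIC)
    th=(np.median(p)+p.min())/2 ; m=(p<(205 if 0 else np.percentile(p,60)-14)).astype(np.uint8)
    c=max(cv2.findContours(m,0,1)[0],key=cv2.contourArea); (ex,ey),ax,an=cv2.fitEllipse(c)
    uv=(x0+(ex+.5)/k-.5,y0+(ey+.5)/k-.5); 
    hs=cv2.findContours(1-m,1,1)[0]; hs=[h for h in hs if cv2.pointPolygonTest(h,(ex,ey),False)>0 and len(h)>5]
    print(n,uv,np.array(ax)/k,an,plane(n,uv,.098), plane(n,uv,.093),[ (x0+(cv2.fitEllipse(h)[0][0]+.5)/k-.5,y0+(cv2.fitEllipse(h)[0][1]+.5)/k-.5,np.array(cv2.fitEllipse(h)[1])/k) for h in hs])
    if n=="top": A=uv
    else: print("tri",tri(A,uv))
print("from pose",wl([0,.003,.098]))
E
```

```text
top (355.06360244750977, 199.45549774169922) [14.4244 14.6462] 91.65086364746094 [ 0.581  -0.1886  0.098 ] [ 0.5822 -0.1895  0.093 ] [(354.80171966552734, 199.89572429656982, array([6.3084, 7.6103])), (355.0641756057739, 199.45557022094727, array([14.6525, 14.8737])), (355.0, 199.0, array([27.0664, 27.0664]))]
side (318.42346382141113, 261.7076253890991) [13.0623 15.4566] 94.07540893554688 [ 0.579 -0.193  0.098] [ 0.5814 -0.1886  0.093 ] [(318.4243392944336, 261.7079830169678, array([13.298 , 15.6817])), (319.0, 261.0, array([22.3337, 22.3337]))]
tri (array([ 0.5816, -0.1892,  0.0937]), np.float64(0.0009589992042446583))
from pose [ 0.583  -0.1944  0.098 ]
```

>>> {"op": "drive_tool", "data": {"motion": [-1, 0.005, 0.015, 0.15, 0, 0, 0, -1, 0.005, 0.015, 0.28, 0, 0, 0, -1, 0.005, 0.015, 0.37, 0, 0, 0, -1, 0.005, 0.015, 0.378, 0, 0, 0, -1, 0.005, 0.015, 0.378, 0, 0, 0, -1, 0.005, 0.015, 0.378, 0, 0, 0]}}

```text
time: 8.1
eef_pos: [0.5391, 0.2118, 0.1451]
tool_rot: [0.087, 0.996, 0.0, 0.001]
ft_force: [-0.2, 0.3, 0.6]
grip_width: 0.997
grasp_force: 0.0
```

```bash
python3 - <<'E'
from h import *
g=cv2.cvtColor(cv2.imread("pics/t2.png"),6).astype(int)
for r in (185,190,212): print(r,"L",g[r,322:336],"R",g[r,378:392])
for c in (345,365): print(c,"T",g[167:180,c],"B",g[224:248,c])
print(g[199,340:372]); print(g[185:216,355])
I=lambda X:R.from_euler('z',-WARM[2]).apply(np.array(X)-np.r_[WARM[:2],0])
print(I([.5815,-.189,.098]))
for X in ([0,-.075,.08],[0,-.069,.088],[0,.075,.08],[0,.003,.098],[.08,0,.08],[-.08,0,.08]): print(X,proj("top",wl(X)))
E
```

```text
185 L [ 93  91  93  91 102 135 133 141 204 227 231 230 225 222] R [231 232 234 243 248 229 139  83  91  90  93  90  87  90]
190 L [ 91  89  93  93 103 135 136 137 187 228 230 232 228 225] R [231 235 233 241 246 250 156  91  87  92  91  92  88  88]
212 L [ 92  92  96  94  99 134 137 131 167 234 233 234 234 230] R [229 229 231 229 239 244 226 136  90  95  93  93  94  91]
345 T [ 91  92  92  92  81 125 246 234 229 228 229 230 227] B [231 233 230 202 247 181 145 252 255 254 254 254 252 254 254 255 248 148
  80  80  97  95  95  92]
365 T [ 89  92  90  92  85 112 220 233 230 229 229 230 231] B [234 236 234 201 243 202 144 244 255 254 254 254 254 254 254 255 247 167
 131 123 100  96  93  94]
[231 233 232 234 234 233 235 235 211 179 188 209 242 244 242 242 244 245
 212 142 152 189 211 236 237 235 232 231 232 232 233 234]
[230 232 232 233 233 233 233 210 189 192 138 178 245 244 242 242 242 245
 229 198 186 152 235 237 234 234 233 233 233 232 232]
[-0.001   0.0085  0.098 ]
[0, -0.075, 0.08] [384.2153 201.1238]
[0, -0.069, 0.088] [382.7791 200.4357]
[0, 0.075, 0.08] [329.9826 199.7786]
[0, 0.003, 0.098] [357.237  198.9735]
[0.08, 0, 0.08] [356.6742 172.6887]
[-0.08, 0, 0.08] [357.5135 229.0799]
```

>>> {"op": "drive_tool", "data": {"motion": [1, 0, 0, 0.004, 0, 0, 0, 1, 0, 0, 0.004, 0, 0, 0, 1, 0, 0, 0.004, 0, 0, 0, 1, 0, 0, 0.004, 0, 0, 0, 1, 0, 0, 0.004, 0, 0, 0, 1, 0, 0, 0.004, 0, 0, 0]}}

```text
time: 8.85
eef_pos: [0.5386, 0.212, 0.1432]
tool_rot: [0.087, 0.996, 0.0, 0.0]
ft_force: [-0.7, -0.4, 4.4]
grip_width: 0.27
grasp_force: 58.9
```

The grip is good: opening about 23 mm, 59 N. I'll lift straight up and look.

>>> {"op": "drive_tool", "data": {"motion": [1, 0, 0, -0.08, 0, 0, 0, 1, 0, 0, -0.2, 0, 0, 0, 1, 0, 0, -0.35, 0, 0, 0, 1, 0, 0, -0.5, 0, 0, 0, 1, 0, 0, -0.62, 0, 0, 0, 1, 0, 0, -0.67, 0, 0, 0, 1, 0, 0, -0.67, 0, 0, 0, 1, 0, 0, -0.67, 0, 0, 0]}}

```text
time: 9.85
eef_pos: [0.5382, 0.2119, 0.3092]
tool_rot: [0.087, 0.996, -0.0, -0.001]
ft_force: [0.4, -0.1, -0.6]
grip_width: 0.269
grasp_force: 58.8
```

```bash
python3 - <<'E'
from h import *
t=np.ascontiguousarray(imaging.camera("top")[:,:,::-1]); s=np.ascontiguousarray(imaging.camera("side")[:,:,::-1])
cv2.imwrite("pics/t3.png",t); cv2.imwrite("pics/s3.png",s)
x=telemetry.sense(); print(x["time"],x["eef_pos"],x["grip_width"],x["ft_force"],x["grasp_force"])
p=x["eef_pos"]; print(proj("top",p-[0,0,.128]),proj("side",p-[0,0,.128]),proj("top",p),proj("side",p),proj("side",p-[0,0,.028]))
m=np.zeros((480,800,3),np.uint8)
m[:,:400]=grid(t,170,140,100,120,4); m[:,400:]=grid(s,200,80,100,120,4)
cv2.imwrite("pics/c3.png",m)
print(units([[.5815,-.189,p[2]]]))
E
```

```text
9.95 [0.5381 0.2118 0.3094] 0.2717047753719507 [ 0.1572  0.0496 -0.7444] 58.78874123096466
[200.8899 191.8705] [250.0325 153.9687] [188.953  177.7886] [249.1969 115.9287] [249.3876 124.6082]
[[-0.4483 -1.5492  0.0004]]
```

View pics/c3.png

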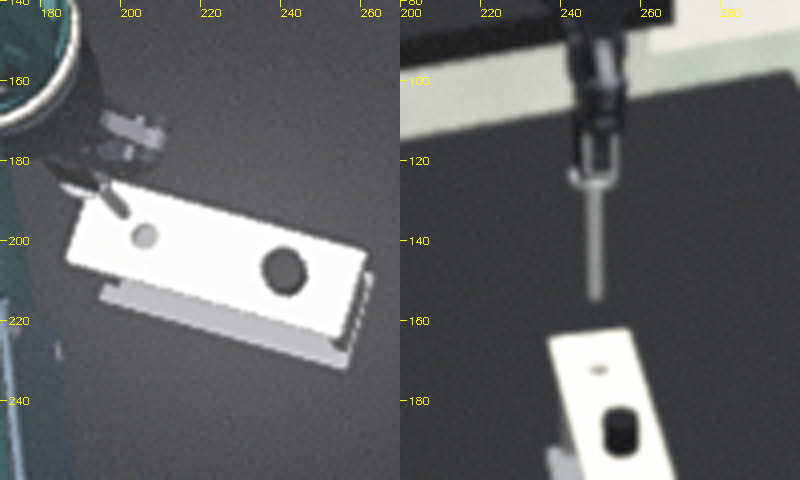

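Both views show the probe held upright: tip at about (201,193) in the top view and (248.6,154) in the side view. I'll measure the stem axis against the TCP.

```bash
cat >> h.py <<'E'
def stemside(im,r0,r1,c0,c1,bright=True,bg=None):
    g=cv2.cvtColor(im,6).astype(float); P=[]
    for r in range(r0,r1):
        w=g[r,c0:c1]; w=np.clip(w-np.median(w)-15,0,None); P.append(((w*np.arange(c0,c1)).sum()/w.sum(),r))
    return np.array(P)
E
python3 - <<'E'
from h import *
p=telemetry.sense()["eef_pos"]
s=cv2.imread("pics/s3.png"); P=stemside(s,130,151,240,258); f=np.polyfit(P[:,1],P[:,0],1); print("side line u=f(v)",f,np.std(P[:,0]-np.polyval(f,P[:,1])))
g=cv2.cvtColor(s,6).astype(int); print("tip col",g[148:160,247:252].max(1))
for d in (.04,.08,.12):
    q=proj("side",p-[0,0,d]); print(d,q,"du",np.polyval(f,q[1])-q[0])
t=cv2.imread("pics/t3.png"); gt=cv2.cvtColor(t,6).astype(int); print(gt[183:200,190:210])
for d in (.04,.08,.12,.128): print(d,proj("top",p-[0,0,d]))
J=np.c_[proj("side",p-[-.001,0,.1])-proj("side",p-[0,0,.1]),proj("side",p-[0,-.001,.1])-proj("side",p-[0,0,.1])];print("side px/mm",J)
J=np.c_[proj("top",p-[-.001,0,.1])-proj("top",p-[0,0,.1]),proj("top",p-[0,-.001,.1])-proj("top",p-[0,0,.1])];print("top",J)
E
```

```text
side line u=f(v) [  0.0105 246.797 ] 0.026896041521765
tip col [144 141 143 144 144 136 116  83  65  60  60  59]
0.04 [249.4679 128.2643] du -1.3179733047904847
0.08 [249.7297 140.1843] du -1.4540741094001817
0.12 [249.9829 151.7094] du -1.5856658651127589
[[ 64  66  75 103 121 107  93  75  70  72  94  78  72  69  75  80  83  90
   95  89]
 [ 66  64  68  88 117 122 117  98  97  75  74  73  77  80  87  88  90  92
   90  93]
 [ 60  69  64  67  90 117 122 125 202 174 139 120  91  88  85  87  90  91
   90  96]
 [ 84  61  63  58  82 170 164 154 255 255 255 238 181 159 123 115  95  76
   85  88]
 [192 135 117  81  87 159 130 128 214 255 255 255 255 255 237 231 179 143
  116  96]
 [219 214 213 168 167 129 115 114 140 211 254 255 255 255 255 255 255 255
  235 181]
 [140 184 204 206 229 165 116 115 111 143 210 253 255 253 253 255 255 255
  255 255]
 [107 224 253 255 255 238 158 115 114 111 141 209 252 255 253 252 252 253
  254 255]
 [112 227 255 255 255 255 217 146 112 112 113 147 231 253 253 252 252 252
  251 252]
 [163 254 255 253 253 255 255 216 148 114 110 124 204 252 254 252 252 252
  252 253]
 [226 255 255 252 252 253 255 255 216 144 106 108 179 250 253 253 253 253
  253 252]
 [229 254 253 252 251 252 254 255 255 212 156 152 222 255 255 255 254 255
  254 252]
 [253 255 253 252 252 252 252 252 255 255 255 254 255 255 245 241 224 245
  253 254]
 [255 255 252 252 252 253 251 252 253 253 255 255 255 246 200 163 165 182
  215 251]
 [255 253 252 251 251 251 251 251 252 252 252 255 249 194 147 177 182 185
  191 234]
 [255 252 252 252 252 252 252 251 252 252 252 254 228 152 158 184 189 187
  185 216]
 [254 252 251 252 251 252 252 251 251 252 254 254 228 158 178 189 187 185
  187 222]]
0.04 [193.0444 182.6152]
0.08 [196.7909 187.035 ]
0.12 [200.2343 191.0972]
0.128 [200.8899 191.8705]
side px/mm [[ 0.322  -0.1132]
 [-0.0655 -0.1762]]
top [[ 0.0621 -0.405 ]
 [-0.3946 -0.0428]]
```

>>> {"op": "drive_tool", "data": {"motion": [1, -0.02, -0.07, 0, 0, 0, 0, 1, -0.06, -0.2, 0, 0, 0, 0, 1, -0.1, -0.34, 0, 0, 0, 0, 1, -0.14, -0.48, 0, 0, 0, 0, 1, -0.18, -0.62, 0, 0, 0, 0, 1, -0.21, -0.72, 0, 0, 0, 0, 1, -0.23, -0.774, 0, 0, 0, 0, 1, -0.23, -0.774, 0, 0, 0, 0]}}

```text
time: 10.95
eef_pos: [0.5616, 0.0106, 0.3103]
tool_rot: [0.088, 0.996, 0.0, -0.0]
ft_force: [-1.2, -0.0, -0.7]
grip_width: 0.276
grasp_force: 58.9
```

>>> {"op": "drive_tool", "data": {"motion": [1, -0.02, -0.07, 0, 0, 0, 0, 1, -0.06, -0.2, 0, 0, 0, 0, 1, -0.1, -0.34, 0, 0, 0, 0, 1, -0.14, -0.48, 0, 0, 0, 0, 1, -0.18, -0.62, 0, 0, 0, 0, 1, -0.21, -0.72, 0, 0, 0, 0, 1, -0.229, -0.774, 0, 0, 0, 0, 1, -0.229, -0.774, 0.12, 0, 0, 0, 1, -0.229, -0.774, 0.2, 0, 0, 0, 1, -0.229, -0.774, 0.23, 0, 0, 0, 1, -0.229, -0.774, 0.23, 0, 0, 0, 1, -0.229, -0.774, 0.23, 0, 0, 0]}}

```text
time: 12.45
eef_pos: [0.5848, -0.189, 0.2539]
tool_rot: [0.087, 0.996, -0.0, 0.001]
ft_force: [-0.1, -0.1, -0.6]
grip_width: 0.272
grasp_force: 59.0
```

```bash
python3 - <<'E'
from h import *
s=np.ascontiguousarray(imaging.camera("side")[:,:,::-1]); cv2.imwrite("pics/s4.png",s)
x=telemetry.sense(); p=x["eef_pos"]; print(x["time"],p,x["grip_width"],x["ft_force"],R.from_quat(x["tool_rot"]).as_matrix()[:,2])
cv2.imwrite("pics/c4.png",grid(s,270,190,100,100,6))
print("port px",proj("side",[.5813,-.1888,.098]),"tip px",proj("side",p+[-.0024,.0004,-.1282]))
g=cv2.cvtColor(s,6).astype(int); print(g[228:264,308:330])
E
```

```text
12.5 [ 0.5848 -0.1891  0.2539] 0.27359199260570305 [ 0.5205  0.6917 -1.6259] [ 0.0012 -0.0006 -1.    ]
port px [318.5549 260.3887] tip px [319.6635 252.5202]
[[ 58  57  59  57  59  60  56  56  58  59  59  84 116 137 143 123  87  70
   58  61  57  56]
 [ 60  56  58  56  59  58  57  58  61  57  60  84 116 138 141 115  81  63
   56  54  54  56]
 [ 56  57  57  56  59  60  57  60  57  57  61  87 120 138 140 114  76  64
   60  59  62  59]
 [ 59  59  59  55  59  59  60  57  58  58  63  92 120 140 140 108  72  59
   60  58  60  57]
 [ 57  59  58  55  58  56  58  58  56  58  65  92 123 140 140 105  72  60
   57  56  61  57]
 [ 59  60  57  59  57  57  57  57  61  60  66  99 126 144 141 104  68  63
   54  60  56  59]
 [ 57  61  57  58  57  57  55  59  57  59  69 102 131 145 140 103  68  59
   56  55  56  59]
 [ 58  55  60  58  58  59  56  56  57  59  73 110 134 146 139 103  67  58
   60  60  58  58]
 [ 60  57  61  57  57  56  55  59  57  59  75 109 136 148 137  97  65  58
   63  65  68  63]
 [ 59  56  59  57  59  58  58  61  55  59  78 112 138 144 131  93  72  84
  104 124 127 119]
 [ 59  59  5
[... 1706 characters left out ...]
4 208 215 224 233 243 249 251
  251 252 252 252]
 [253 253 253 252 247 233 217 195 175 163 156 158 164 176 197 221 239 249
  251 252 251 251]
 [252 252 252 250 235 208 180 153 139 139 131 123 123 133 155 184 218 238
  249 251 252 251]
 [253 252 252 246 222 187 158 138 145 158 151 143 128 117 121 154 191 228
  246 251 252 252]
 [253 252 251 236 206 180 161 161 182 187 179 175 164 139 119 131 174 213
  242 250 251 252]
 [253 253 250 224 186 183 181 185 195 192 187 184 176 156 139 140 169 202
  236 249 252 252]
 [253 253 250 220 172 173 187 190 192 193 194 191 184 170 158 172 177 199
  240 251 252 252]
 [253 253 251 226 166 154 170 181 186 193 194 199 193 179 175 176 179 194
  243 251 252 252]]
```

View pics/c4.png

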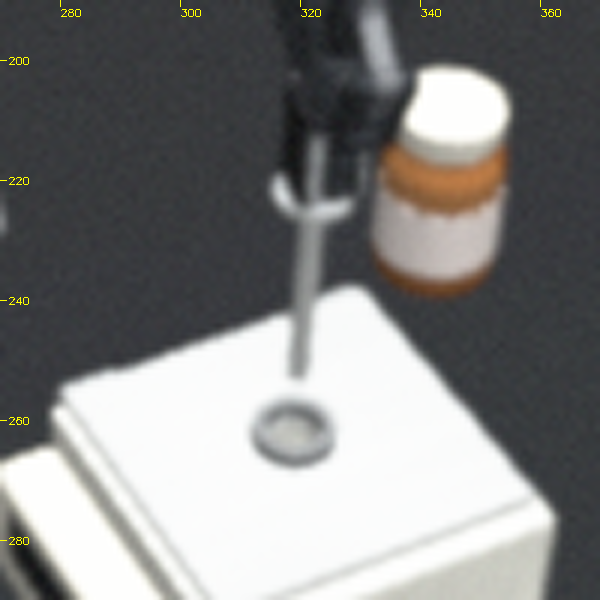

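The side view shows the stem hanging just above the collar: tip at about (319.3,252.6), collar centre at about (318.5,261.5). Next I'll check tilt and offset with the same edge thresholds on both.

```bash
python3 - <<'E'
from h import *
p=telemetry.sense()["eef_pos"]; s=cv2.imread("pics/s4.png"); g=cv2.cvtColor(s,6).astype(float)
P=stemside(s,226,236,312,330); f=np.polyfit(P[:,1],P[:,0],1)
Q=[]
for r in range(244,252):
    w=np.clip(250-g[r,314:327]-15,0,None); Q.append(((w*np.arange(314,327)).sum()/w.sum(),r))
Q=np.array(Q); h=np.polyfit(Q[:,1],Q[:,0],1)
o=np.array([-.0024,.0004,0])
for d in (.035,.05,.1,.115,.125):
    q=proj("side",p+o-[0,0,d]); print(d,q,"up",np.polyval(f,q[1])-q[0],"low",np.polyval(h,q[1])-q[0])
# collar half-level extents
g2=cv2.cvtColor(cv2.imread("pics/s2.png"),6).astype(float)
def half(v,base,a0):  # first crossing subpixel
    d=base-v; m=d.max(); i=np.argmax(d>m/2); return a0+i-1+(m/2-d[i-1])/(d[i]-d[i-1])
for c in (317,318,319,320):
    col=g2[250:276,c]; up=half(col[:12],252,250); dn=275-(half(col[::-1][:12],252,0)); print(c,up,dn,(up+dn)/2)
for r in (260,261,262,263): 
    row=g2[r,305:333]; l=half(row[:12],251,305); rr=332-half(row[::-1][:12],251,0); print(r,l,rr,(l+rr)/2)
C=np.array([.5813,-.1888,0]); a=np.linspace(0,2*np.pi,200); 
M=np.array([proj("side",C+[.019*np.cos(t),.019*np.sin(t),z]) for t in a for z in (.088,.098)]); print("pred",M.min(0),M.max(0))
T=np.array([proj("side",p+o+[.005*np.cos(t),.005*np.sin(t),-.1282]) for t in a]); print("tip pred",T.max(0))
for c in (318,319,320): print("tip",260-half(g[246:261,c][::-1],251,0))
E
```

```text
0.035 [322.2482 224.9289] up 0.06085718123847528 low -1.186125025702495
0.05 [321.8158 229.5444] up -0.2123095348491688 low -1.0745089209755179
0.1 [320.4206 244.4383] up -1.093790910920518 low -0.7143350352416178
0.115 [320.0153 248.7649] up -1.3498532898253757 low -0.6097077742421675
0.125 [319.7484 251.6142] up -1.5184905260719006 low -0.5408024855915983
317 256.29347826086956 267.38732394366195 261.8404011022658
318 256.2843137254902 267.5844155844156 261.9343646549529
319 256.35714285714283 267.6533333333333 262.00523809523804
320 256.4811320754717 267.46666666666664 261.97389937106914
260 312.0192307692308 324.29487179487177 318.15705128205127
261 311.22857142857146 324.75 317.98928571428576
262 311.1808510638298 325.02702702702703 318.10393904542843
263 311.4237288135593 325.40425531914894 318.4139920663541
pred [310.9062 255.1403] [325.9928 268.4924]
tip pred [321.6458 253.916 ]
tip 260.57142857142856
tip 259.4782608695652
tip 257.44444444444446
```

>>> {"op": "drive_tool", "data": {"motion": [1, 0.0044, -0.0048, 0, 0, 0, 0, 1, 0.0044, -0.0048, 0, 0, 0, 0, 1, 0.0044, -0.0048, 0.03, 0, 0, 0, 1, 0.0044, -0.0048, 0.06, 0, 0, 0, 1, 0.0044, -0.0048, 0.09, 0, 0, 0, 1, 0.0044, -0.0048, 0.12, 0, 0, 0, 1, 0.0044, -0.0048, 0.12, 0, 0, 0, 1, 0.0044, -0.0048, 0.12, 0, 0, 0]}}

```text
time: 13.5
eef_pos: [0.5833, -0.1901, 0.2232]
tool_rot: [0.087, 0.996, -0.0, 0.0]
ft_force: [0.1, 1.5, -1.5]
grip_width: 0.275
grasp_force: 59.0
```

```bash
python3 - <<'E'
from h import *
s=np.ascontiguousarray(imaging.camera("side")[:,:,::-1]); cv2.imwrite("pics/s5.png",s)
x=telemetry.sense(); p=x["eef_pos"]; print(x["time"],p,x["grip_width"],x["ft_force"],x["torque"])
g=cv2.cvtColor(s,6).astype(int); print(g[250:272,308:330])
g=cv2.cvtColor(cv2.imread("pics/s2.png"),6).astype(int); print(g[254:270,308:330])
E
```

```text
13.55 [ 0.5834 -0.1901  0.2233] 0.27576852674424746 [ 0.7037  0.3445 -0.1905] [-0.0281  0.0023 -0.0662]
[[251 251 252 251 252 251 251 251 246 210 156 149 173 226 247 251 251 251
  251 251 251 251]
 [252 252 252 252 252 251 251 251 246 210 158 150 175 231 248 251 252 252
  252 251 251 251]
 [252 252 252 252 252 252 252 251 246 210 157 152 184 238 250 251 252 252
  252 252 251 251]
 [252 252 252 252 252 251 251 252 247 206 152 152 192 242 251 252 252 251
  251 251 251 251]
 [252 252 252 252 252 252 252 252 245 199 154 153 199 244 251 252 252 252
  251 251 252 251]
 [252 252 253 253 252 252 251 248 230 178 147 156 197 240 249 251 252 251
  251 252 251 251]
 [252 252 253 252 251 250 243 229 195 156 147 156 174 215 231 243 249 251
  251 252 251 252]
 [253 252 252 252 247 233 215 190 165 141 143 153 157 174 197 220 240 249
  251 251 251 252]
 [252 253 252 250 234 208 180 155 136 136 144 145 137 137 154 184 216 238
  250 251 252 251]
 [253 252 252 246 222 187 158 136 128 135 145 148 131 119 120 154 191 228
  246 251 252 252]
 [252 253 251 237 204 181 159 149 149 147 151 153 152 135 116 131 
[... 1839 characters left out ...]
2 190 181 168 159 167 179 204
  241 251 252 252]
 [253 252 250 227 168 153 173 185 189 194 196 196 191 180 177 180 178 195
  242 251 252 252]
 [253 253 252 242 185 135 143 163 176 184 188 190 188 182 177 171 162 193
  244 251 252 252]
 [253 252 252 249 222 162 129 132 147 163 173 173 170 164 150 142 159 221
  248 252 252 253]
 [252 252 252 252 246 227 178 142 126 133 138 140 138 139 142 164 206 242
  251 253 253 253]
 [252 253 253 253 252 249 238 212 179 165 150 147 160 170 203 233 246 251
  252 253 253 253]
 [253 253 253 252 252 252 251 246 242 236 227 222 235 240 246 251 252 253
  253 253 253 252]
 [252 252 252 252 252 252 252 252 252 251 250 249 251 252 252 253 253 253
  253 253 252 252]]
```

The comparison puts the stem within about 1 mm of the hole's centre, with no contact. I'll nudge it 0.6 mm and lower to depth.

>>> {"op": "drive_tool", "data": {"motion": [1, 0, -0.0024, 0, 0, 0, 0, 1, 0, -0.0024, 0.03, 0, 0, 0, 1, 0, -0.0024, 0.06, 0, 0, 0, 1, 0, -0.0024, 0.09, 0, 0, 0, 1, 0, -0.0024, 0.12, 0, 0, 0, 1, 0, -0.0024, 0.15, 0, 0, 0, 1, 0, -0.0024, 0.175, 0, 0, 0, 1, 0, -0.0024, 0.188, 0, 0, 0, 1, 0, -0.0024, 0.188, 0, 0, 0, 1, 0, -0.0024, 0.188, 0, 0, 0]}}

```text
time: 14.8
eef_pos: [0.5832, -0.1907, 0.1763]
tool_rot: [0.087, 0.996, -0.0, 0.0]
ft_force: [-1.1, 1.4, -1.3]
grip_width: 0.27
grasp_force: 59.0
```

```bash
python3 - <<'E'
from h import *
s=np.ascontiguousarray(imaging.camera("side")[:,:,::-1]); cv2.imwrite("pics/s6.png",s)
x=telemetry.sense(); p=x["eef_pos"]; print(x["time"],p,x["grip_width"],x["ft_force"],x["torque"])
cv2.imwrite("pics/c6.png",grid(s,280,210,80,70,7))
g=cv2.cvtColor(s,6).astype(int); print(g[244:264,310:328])
a=cv2.cvtColor(cv2.imread("pics/s2.png"),6).astype(int); print((a-g)[254:270,310:328])
E
```

```text
14.85 [ 0.5832 -0.1907  0.1763] 0.27328221217017784 [ 0.4672  0.1753 -1.0672] [0.0144 0.016  0.0225]
[[136 172 200 211 202 137  60  39  72 114 117  78  48  43  45  47  85 174]
 [223 238 241 236 223 162  83  44  79 120 116  77  45  46  44  49  92 183]
 [248 250 249 240 227 178 105  52  81 122 114  80  56  62  68  73 132 213]
 [251 251 249 238 220 193 127  72  88 134 143 121 117 118 122 139 188 235]
 [251 251 250 244 228 195 141 110 129 160 186 184 188 187 185 206 234 247]
 [251 251 251 250 244 224 176 153 169 187 199 203 208 205 220 239 248 250]
 [251 252 251 251 250 245 224 187 166 171 181 200 221 227 241 249 251 251]
 [252 251 251 251 251 250 242 199 157 152 173 219 240 246 250 251 251 251]
 [252 252 251 251 251 251 246 207 152 146 177 231 248 251 251 252 251 251]
 [252 252 251 252 251 252 248 210 157 148 184 238 250 251 252 252 251 251]
 [252 252 252 252 252 252 247 202 150 151 191 243 251 252 252 252 251 251]
 [252 252 252 252 251 249 235 183 145 152 193 239 249 250 251 251 251 252]
 [252 252 252 250 243 229 201 156 142 151 176 215 234 242 249 251 251 251]
 [253 252 247 235 218 18
[... 1002 characters left out ...]
  4  -3   0   1  -1   0]
 [  0   0   2  -1  -2  11  34  48  40  30  18   9  -2   1   0   0   0   1]
 [  0   0  -1   1   1   6  37  51  45  36  18   6   0  -2  -2   3   1   0]
 [  0   0   2   0   1   7  24  40  41  33  16   4   1   0   1   2   0   0]
 [  1   0   1   0  -1   2   5  14  16  15   6   3   1   4   1   0   1   0]
 [  0   0   1   3   3   2   3   5   5   1   0  -1  -3   2  -1   0   0   0]
 [  0   0   0   3  -3   2  -1   3   3   1   2   3   0   2  -1   1   0   1]
 [  0   1   0   1  -1  -1  -3   2  -1  -2   3   0  -1   0   2   0  -1   0]
 [  1   0   0   0   0  -1   1   1   1  -2   1   0  -1   0   0   0   0   0]
 [  0   0   0   0   0   0   0   0   0   0   0   0   0   0   0   0   0   1]]
```

View pics/c6.png

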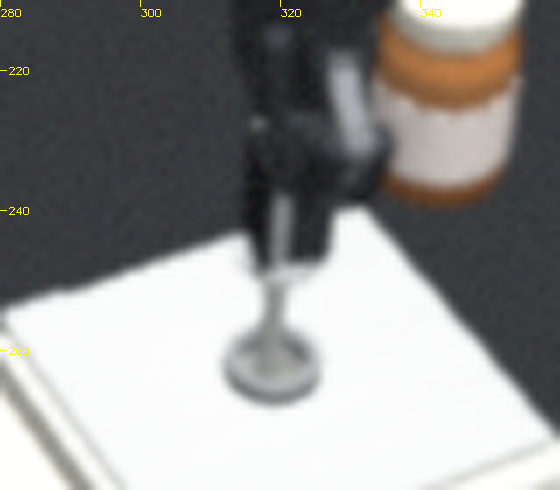

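The stem is in the hole, tip computed at z = 48 mm (50 mm below the mouth), and a gap shows around it: stem at about (318,261), ring centre at about (318.2,261.5). Only sensor noise is on the wrist. One half-millimetre trim, then I hand in.

>>> {"op": "drive_tool", "data": {"motion": [1, -0.002, -0.0006, 0, 0, 0, 0, 1, -0.002, -0.0006, 0, 0, 0, 0, 1, -0.002, -0.0006, 0, 0, 0, 0, 1, -0.002, -0.0006, 0, 0, 0, 0]}}

```text
time: 15.35
eef_pos: [0.5836, -0.1909, 0.176]
tool_rot: [0.087, 0.996, 0.0, -0.0]
ft_force: [-0.1, 0.1, -1.2]
grip_width: 0.274
grasp_force: 59.0
```

```bash
python3 -c "
from station import job; print(job.job_done())"
```

```text
the job is handed in; nothing more can be done
None
```

The job is handed in at 15.4 s: the cover is shut on its stop, and the long probe hangs from the gripper, within about 1 mm of the hole's centre by camera, with its tip about 50 mm below the collar's mouth and no contact seen in the wrist force or the side view.

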